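Index the tube carousel by one notch

ROBOT

A 7-joint arm with a two-finger parallel gripper is mounted at the origin on the work surface. World frame = base frame: x ahead of the robot, y to its left, z up, the work surface at z = 0. Lengths are in m, angles in rad, forces in N, time in s.
With the tool pointing down it reaches from about 0.4 to 0.85 m from the base axis. Payload 10.4 kg.
Tool frame: the origin (TCP) lies on the centre line of the jaws, within the pads' length; the fingertips stand 14 mm ahead of it and the grasp point (between the pads) lies 5 mm behind it (manip.tip_reach is the distance from the TCP to the fingertips, in m); z points along the fingers, y is the line along which they close (so a half turn about z gives the same grasp; the last joint's range is limited). The gripper opens to 85 mm and grips with 20 to 120 N. Pads are 22 mm wide; open, the fingers measure 114 mm over their backs; the gripper's body (76 mm by 85 mm) begins 54 mm behind the grasp point. The pads swing forward as they close: fully open they stand 13 mm farther back than shut.
Start: joints at [-1.282, 0.332, -0.065, 1.46, 0.022, 1.35, -0.088], TCP at [0.192, 0.595, 0.245] pointing down, gripper open.
Joint ranges: [-2.6, 2.6], [-0.5, 2.12], [-1.47, 1.34], [0.16, 2.42], [-1.27, 4.41], [0.06, 2.06], [-2.6, 2.6]. Speed limits (rad/s): [2.22, 2.22, 2.79, 2.79, 3.14, 3.14, 3.14].

INTERFACE

Orientations are given as a unit quaternion [x, y, z, w].
In Python, from workcell import manip gives the robot as it stands.
- The arm moves only by the shell command python3 -m pendant 'ROWS' [FORCE]. ROWS is JSON, a list of rows, each a list of 7 numbers: the shift along the tool's x, y, z in units of 50 mm (1.0 is 50 mm), then the turn, a rotation vector about the tool's x, y, z in units of 8 degrees (1.0 is 8 degrees), then the opening, from -1 (shut) to 1 (fully open), so that 0 is half open. In form: [[dx, dy, dz, ax, ay, az, jaw], ...]. A call has exactly 10 rows; each row is the pose to reach, as a shift and turn from the pose commanded when the call began, along the tool's axes at that moment; what a row does not reach only later rows make up. A row lasts 1/8 s, in which the tool goes at most 62.5 mm and 10.7 degrees, less where a joint would pass 70% of its speed; a pose out of reach is approached as far as the arm can. A call with a gripper value outside its range is refused whole. The fingers move at their own pace and stop on an object; FORCE is the grip in N (left out, the last holds). Time passes only in rows, so rows that repeat a pose let the fingers close, or fill a call up. It gives the time, the measured TCP pose, the force, the opening and the grip force at its end, in the units of the state.
- manip.get_obs(): the state, without advancing time (a new reading comes with each control period).
- manip.camera(name): name is "side" or "top"; returns (picture, depth): 420x560x3 uint8, red, green, blue; 420x560 float32, m along the optical axis (not along the pixel's ray), 0 where there is no reading.
- manip.get_calibration(name): a dict with "fx", "fy", "cx", "cy" (pixels), "D" ([k1, k2, p1, p2, k3] as OpenCV has them; the pictures are not rectified), "xyz" and "orientation" of the camera in the world. Camera axes: x right, y up, looking along -z (the intrinsics and any distortion apply to the point x, -y, -z); pixel columns grow to the right and rows downward; lengths in m; the calibration is good to about 2 mm. A picture is of the moment at which its call begins. get_calibration takes no time and is no camera call.
- manip.hand_in(): hands the job in; it is judged then, once.
Trained networks look in the newest picture that a camera, given by its name, has taken for a name from the list of things; names that differ only in an ending like _2 or _b are one class to them, and where a whole thing is asked for, a point or a joint stands for the part that bears it (a point fixed in the world has none). Each returns a list of dicts, best first, with "p" (0 to 1); they miss things now and then, are a little off and sometimes report something else, mostly with a low value. They report only what shows in the picture. A call takes as long as a camera call.
- manip.find_in(thing, camera): "box" ([left, top, right, bottom] in pixels, round what is visible of it).
- manip.trace(thing, camera): "pixels" (420x560 bool, what is visible of it) and "box" ([left, top, right, bottom] in pixels, round what is visible of it).
- manip.tip_of(thing, camera): "pixel" ([column, row] in pixels: a listed point, or the origin of a listed thing).
The state is a dict: "clock": time; "joint_pos": joint angles; "joint_velocities": joint speeds; "tau": joint torques, N m; "position": TCP position; "ee_rot": TCP orientation; "ft_force": force on the tool from outside, world axes, zero at the start; "torque": the same for the moment, N m; "grip_width": opening from 0.0 (shut) to 1.0 (fully open); "grasp_force": force on a finger pad.
Only numpy, scipy, OpenCV 4.12 (cv2) and the standard library are available. Lean on these libraries where they do the work, as an engineer would, in place of code of your own. Each camera call takes 0.05 s, during which the arm holds its last target. There are 200 camera calls.

TASK

Bring the next tube under the sampling needle: with the fingertips, press down the cup of the carousel's spring plunger and, keeping it down, swing it round anticlockwise (seen from above) to the next notch, then let it spring fully up so that the carousel is locked there. Go one notch only, do not touch the glass tubes, and leave the other things on the bench where they stand.

Things in the scene. Friction and masses are not known exactly. Their poses are not given: they have to be found in the camera images.
- carousel (a joint): turning of the round aluminium platter about its vertical axis, rad: 0 in the notch where it starts, growing anticlockwise seen from above. Six notches, pi/3 apart: the next one anticlockwise is at +1.047. The pin has 1.5 mm of play (0.012 rad) to each side in a notch. Light bearing drag (0.1 N m), no spring: it stays where it is left.
- plunger (a joint): how far the sprung plunger is pressed down, m: 0 right up, 0.015 at its stop. The spring takes 4 N to start, 9 N at the stop. Pressed 0.009 or more, its pin is below the notched ring and the platter turns freely; less, in a notch, it is locked. Let up between notches, the pin rubs under the ring and stays 0.009 down until turned to a notch, where it springs up.
- cup_floor (a point): centre of the floor of the plunger's cup, the surface to press: 90 mm above the bench when up; moves with plunger and platter. The cup: a round black dished cap open to the top, 56 mm outside, 48 mm inside, rim 6 mm above its floor, on a stem at the end of a short arm of the platter, 160 mm from the axis. It goes 60 degrees round, on the carousel's robot side.
- carousel_axis (a point): the point on the platter's vertical axis at the top of its hub, 77 mm above the bench
- index_base: fixed dark grey base, 300 mm across, with a notched steel ring (286 mm across, top 48 mm above the bench) round the 210 mm platter; origin at the bench on the axis. Its own +x side (away from the robot, give or take 35 degrees) carries a post 172 mm from the axis, with a thin sampling needle on a bracket over the tubes, 124 to 181 mm above the bench.
- tubes: the six capped glass tubes on the platter, each 17 mm across, standing 75 mm from the axis every 60 degrees (one stands under the needle), their tops 105 mm above the bench; origin on the axis at the bench; they turn with the platter
- vial: bystander beside the carousel: a small capped glass jar, 28 mm wide, 60 mm tall; origin at the centre of its underside
- pestle: bystander beside the carousel, on the other side: a white porcelain pestle standing on its head, 38 mm wide, 112 mm tall; origin at the centre of its underside
- beaker: bystander on the bench: an empty glass beaker, 70 mm wide, 95 mm tall; origin at the centre of its underside
- mortar: bystander on the bench: a white porcelain mortar, 110 mm wide, 55 mm tall; origin at the centre of its underside
- foil_beaker: bystander on the bench: a foil-covered glass beaker, 74 mm wide, 99 mm tall; origin at the centre of its underside
- reagent_jar: bystander on the bench: a capped jar, 60 mm wide, 90 mm tall; origin at the centre of its underside
- tweezers: bystander on the bench: steel tweezers lying flat, 120 mm long; origin at the centre of its underside

How it is judged:
By the outcome, as a careful person would: the job done as asked, in the order asked, and still so for the second after the job is handed in, with the robot touching nothing.
It also fails if it takes over 38 s, if anything falls off the work surface, if the arm or the gripper's body presses on something with over 40 N, if the wrist force passes 120 N, or if a joint passes its speed limit or range.

## Working session

There is one attempt and no reset: what is moved stays moved. The work goes in short steps, Python scripts to look and compute and a shell command to move; the robot and the scene stay as the last step left them, time stands still between calls to the robot, and variables do not carry over. Pictures are saved under pics/ and viewed, at most 10 in all, crops included, and the job is handed in when it is done.

```bash
mkdir -p pics; cat > h.py <<'E'
import numpy as np, cv2
from scipy.spatial.transform import Rotation as R
from workcell import manip
def cal(n):
    c=manip.get_calibration(n); K=np.array([[c['fx'],0,c['cx']],[0,c['fy'],c['cy']],[0,0,1]]); return K,np.array(c['D']),np.array(c['xyz']),R.from_quat(c['orientation'])
def ray(n,px):
    K,D,t,r=cal(n); u=cv2.undistortPoints(np.array(px,float).reshape(-1,1,2),K,D).reshape(-1,2)
    return t, r.apply(np.c_[u[:,0],-u[:,1],-np.ones(len(u))])
def at_z(n,px,z):
    t,d=ray(n,px); return t+d*((z-t[2])/d[:,2])[:,None]
def at_depth(n,px,dep):
    t,d=ray(n,px); return t+d*np.asarray(dep).reshape(-1,1)
def proj(n,P):
    K,D,t,r=cal(n); p=r.inv().apply(np.atleast_2d(P)-t)*[1,-1,-1]
    return cv2.projectPoints(p,np.zeros(3),np.zeros(3),K,D)[0].reshape(-1,2)
def save(n,f):
    im,d=manip.camera(n); cv2.imwrite('pics/'+f,im[:,:,::-1]); return im,d
E
python3 - <<'E'
from h import *
for n in('side','top'):
    im,d=save(n,n+'0.png'); print(n,cal(n)[2],cal(n)[3].as_matrix()[:,2])
    for th,z in(('cup_floor',.09),('carousel_axis',.077),('index_base',0),('vial',0),('pestle',0),('beaker',0),('reagent_jar',0),('foil_beaker',0),('mortar',0)):
        for q in manip.tip_of(th,n)[:1]: print(th,round(q['p'],2),np.round(q['pixel']),at_z(n,q['pixel'],z).round(3))
o=manip.get_obs();print(o)
E
```

```text
side [0.27185598 1.16858904 1.21145403] [-0.15267492  0.70519442  0.69238082]
cup_floor 0.64 [301. 204.] [[ 0.44  -0.003  0.09 ]]
carousel_axis 0.57 [256. 196.] [[ 0.598 -0.022  0.077]]
index_base 0.74 [258. 212.] [[ 0.595 -0.026  0.   ]]
vial 0.56 [258. 262.] [[0.543 0.196 0.   ]]
pestle 0.5 [251. 171.] [[ 0.674 -0.239  0.   ]]
beaker 0.78 [271. 342.] [[0.442 0.468 0.   ]]
reagent_jar 0.82 [271. 141.] [[ 0.639 -0.446  0.   ]]
foil_beaker 0.64 [311. 140.] [[ 0.478 -0.485  0.   ]]
mortar 0.84 [217. 339.] [[0.592 0.489 0.   ]]
top [ 0.48561188 -0.00446801  1.23180728] [-0.05218977 -0.0110454   0.9985761 ]
cup_floor 0.86 [274. 253.] [[0.433 0.    0.09 ]]
carousel_axis 0.78 [287. 191.] [[ 0.598 -0.033  0.077]]
index_base 0.73 [287. 193.] [[ 0.598 -0.035  0.   ]]
vial 0.62 [205. 209.] [[0.549 0.197 0.   ]]
pestle 0.55 [356. 167.] [[ 0.678 -0.23   0.   ]]
beaker 0.62 [111. 240.] [[0.457 0.467 0.   ]]
reagent_jar 0.93 [440. 175.] [[ 0.659 -0.474  0.   ]]
foil_beaker 0.95 [453. 242.] [[ 0.467 -0.509  0.   ]]
mortar 0.69 [108. 193.] [[0.592 0.48  0.   ]]
{'clock': 1.0, 'joint_pos': array([-1.28158483,  0.33221249, -0.06469304,  1.46008534,  0.02159403,
        1.34989723, -0.08849288]), 'joint_velocities': array([-0.00130644,  0.00166362,  0.00051003,  0.00082701,  0.00156668,
       -0.00058817, -0.00140573]), 'tau': array([-2.68808153e-04, -6.25226068e+01,  4.88714338e-02, -3.91830289e+01,
        1.64858799e-02,  1.48435167e-03, -3.19836829e-05]), 'position': array([0.1917324 , 0.59489259, 0.24533671]), 'ee_rot': array([ 1.55273854e-01,  9.87871463e-01,  4.67125051e-05, -4.79512524e-06]), 'ft_force': array([-0.98624203, -0.93300578, -0.14387042]), 'torque': array([-0.04715173,  0.01020883, -0.03345023]), 'grasp_force': 0.0, 'grip_width': 1.003392569865178}
```

View pics/top0.png

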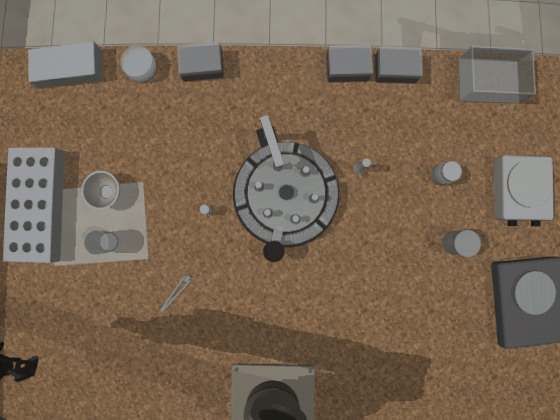

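View pics/side0.png

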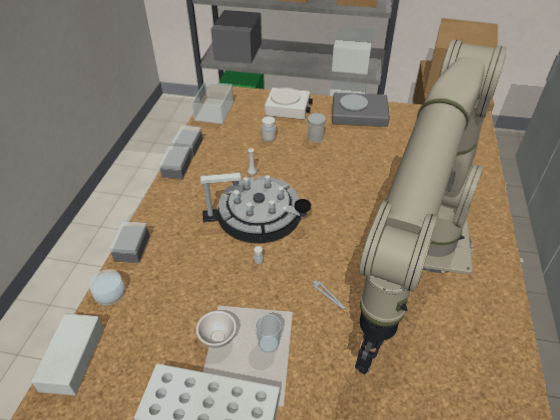

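The top view shows the carousel hub at about (287,191), the cup at (274,252), the post and needle at upper left (268,137), the vial at (205,209) and the pestle at (362,165). In the side view the cup is at (301,206) and the arm is well clear of it. I'll refine the axis and cup positions next.

```bash
cat > m.py <<'E'
from h import *
from scipy.optimize import least_squares
def circ(P):
    f=lambda a:np.hypot(P[:,0]-a[0],P[:,1]-a[1])-a[2]
    s=least_squares(f,[*P.mean(0)[:2],.14],loss='soft_l1',f_scale=.002);return s.x
def cloud(n,box):
    im,d=manip.camera(n); l,t,r,b=box; v,u=np.mgrid[t:b,l:r]; u=u.ravel();v=v.ravel();z=d[v,u]
    return at_depth(n,np.c_[u,v],z)[z>0],im,d
E
python3 - <<'E'
from m import *
print('tip',manip.tip_reach)
for n,box in(('top',(225,125,350,270)),('side',(205,165,320,245))):
    P,im,d=cloud(n,box)
    q=P[(P[:,2]>.043)&(P[:,2]<.052)]; rr=np.hypot(q[:,0]-.598,q[:,1]+.03); q=q[(rr>.11)&(rr<.15)]
    print(n,'ring annulus n',len(q),circ(q), 'bbox mid',(q.min(0)+q.max(0))/2, q.max(0)-q.min(0))
    c=P[(P[:,2]>.08)&(P[:,2]<.1)&(np.hypot(P[:,0]-.438,P[:,1])<.045)]
    print('cup',len(c),c.mean(0),(c.min(0)+c.max(0))/2,np.ptp(c,axis=0))
    tb=P[(P[:,2]>.099)&(P[:,2]<.112)&(np.hypot(P[:,0]-.598,P[:,1]+.03)<.1)]
    print('tubes',len(tb),tb.mean(0))
    hb=P[(P[:,2]>.07)&(P[:,2]<.083)&(np.hypot(P[:,0]-.598,P[:,1]+.03)<.04)]
    print('hub',len(hb),hb.mean(0))
    for th,z in(('plunger',.094),('cup_floor',.094),('index_base',.048)):
        for q in manip.trace(th,n)[:1]:
            m=q['pixels'].astype(np.uint8); v,u=np.nonzero(m); w=at_z(n,np.c_[u,v],z)
            cn=max(cv2.findContours(m,0,1)[0],key=cv2.contourArea)[:,0]; e=at_z(n,cn,z)
            print(th,round(q['p'],2),len(u),w.mean(0).round(4),'circ',circ(e).round(4),q['box'])
    for th,z in(('cup_floor',.09),('carousel_axis',.077)):
        for q in manip.tip_of(th,n)[:1]: print(th,at_z(n,q['pixel'],z).round(4))
    cv2.imwrite(f'pics/crop_{n}.png',cv2.resize(im[box[1]:box[3],box[0]:box[2],::-1],None,fx=4,fy=4,interpolation=cv2.INTER_CUBIC))
o=manip.get_obs();print(R.from_quat(o['ee_rot']).as_matrix().round(3))
E
```

```text
tip 0.014
top ring annulus n 2370 [ 0.59689111 -0.02986652  0.12568648] bbox mid [ 0.59668564 -0.03010588  0.04752412] [0.27613496 0.27864395 0.00894715]
cup 359 [0.4396441  0.00107616 0.09256578] [0.43976147 0.00081645 0.09312818] [0.05475161 0.05454935 0.01354777]
tubes 172 [ 0.58196927 -0.03267726  0.10640891]
hub 159 [ 0.59536602 -0.02951996  0.0782573 ]
plunger 0.66 355 [ 4.398e-01 -1.000e-04  9.400e-02] circ [ 4.398e-01 -1.000e-04  2.640e-02] [262.8, 237.3, 288.2, 260.1]
cup_floor 0.93 385 [4.402e-01 3.000e-04 9.400e-02] circ [4.402e-01 3.000e-04 2.760e-02] [263.3, 239.5, 284.2, 261.8]
index_base 0.97 9326 [ 0.5948 -0.0259  0.048 ] circ [ 0.5936 -0.0286  0.1431] [233.1, 115.0, 338.8, 261.4]
cup_floor [[0.4323 0.0017 0.09  ]]
carousel_axis [[ 0.5964 -0.0302  0.077 ]]
side ring annulus n 1012 [ 0.59423479 -0.028169    0.12684314] bbox mid [ 0.59367196 -0.02681096  0.04749975] [0.2731858  0.28335616 0.00897036]
cup 188 [0.43480674 0.00488826 0.08991266] [0.43455495 0.00319261 0.08996164] [0.05191516 0.06122567 0.01918726]
tubes 100 [ 0.59337687 -0.02512352  0.1032752 ]
hub 73 [ 0.59089116 -0.02490897  0.0749213 ]
plunger 0.44 190 [0.4346 0.0107 0.094 ] circ [0.4348 0.0105 0.0294] [295.9, 198.3, 309.6, 210.9]
cup_floor 0.54 208 [0.4341 0.0112 0.094 ] circ [0.4343 0.0108 0.0307] [298.8, 198.9, 310.9, 214.0]
index_base 0.82 5382 [ 0.6009 -0.0012  0.048 ] circ [ 0.6053 -0.0034  0.1708] [202.5, 171.9, 306.2, 238.5]
cup_floor [[0.4307 0.0069 0.09  ]]
carousel_axis [[ 0.5898 -0.02    0.077 ]]
[[-0.952  0.307  0.   ]
 [ 0.307  0.952  0.   ]
 [ 0.     0.    -1.   ]]
```

View pics/crop_top.png

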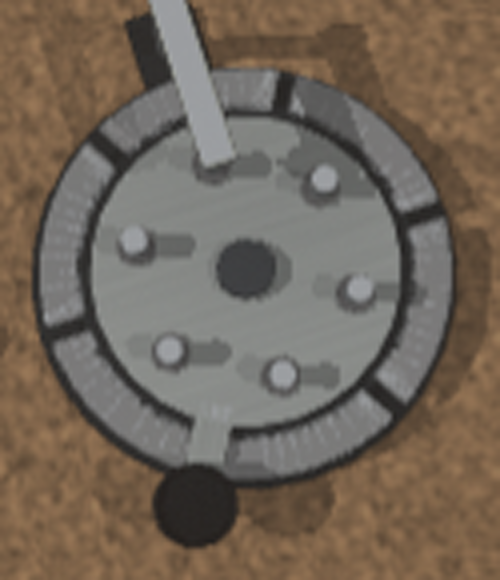

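The axis is at about (0.5955, -0.0295) and the cup at (0.439, 0.001). The six dark notches show clearly in the ring, and the next one anticlockwise is at the lower right of the crop (385,397). Now I'll move toward a point above the cup, shutting the jaws and turning the tool on the way.

```bash
python3 -m pendant '[[-0.72,-0.54,0,0,0,0.75,-1],[-1.44,-1.08,0,0,0,1.5,-1],[-2.16,-1.62,0,0,0,2.25,-1],[-2.88,-2.17,0,0,0,3,-1],[-3.6,-2.71,0,0,0,3.75,-1],[-4.33,-3.25,0,0,0,4.5,-1],[-5.05,-3.8,0,0,0,5.25,-1],[-5.77,-4.34,0,0,0,6,-1],[-6.14,-5.12,0,0,0,6.75,-1],[-6.5,-5.9,0,0,0,7.5,-1]]'
cat > go.py <<'E'
import sys; from h import *
# target x y tipz yawdeg(of tool y axis): prints rows units from present pose
o=manip.get_obs(); p=o['position']; r=R.from_quat(o['ee_rot'])
x,y,z,yaw=map(float,sys.argv[1:5]); a=np.radians(yaw)
T=np.c_[[np.sin(-a),np.cos(a),0],[0,0,0],[0,0,-1]]; yy=np.array([np.cos(a),np.sin(a),0]); zz=np.array([0,0,-1.]); T=np.c_[np.cross(yy,zz),yy,zz]
print('clock',o['clock'],'pos',p.round(4),'j',o['joint_pos'].round(2),'F',o['ft_force'].round(1))
print('y yaw',np.degrees(np.arctan2(*r.as_matrix()[[1,0],1])),'units',(r.inv().apply(np.array([x,y,z+manip.tip_reach])-p)/.05).round(2),(np.degrees((r.inv()*R.from_matrix(T)).as_rotvec())/8).round(2))
E
python3 go.py .439 .001 .125 -18
```

```text
clock: 2.85
position: [0.4108, 0.2129, 0.2454]
ee_rot: [0.63, 0.777, 0.0, -0.0]
ft_force: [0.3, -0.0, -0.1]
grip_width: -0.001
grasp_force: 0.0
clock 2.85 pos [0.4108 0.2129 0.2454] j [-0.88 -0.04  0.29  1.88  0.01  1.3  -0.38] F [ 0.3 -0.  -0.1]
y yaw 11.915684670821454 units [-4.26 -0.32  2.13] [ 0.   -0.    3.74]
```

```bash
python3 -m pendant '[[-0.7,-0.05,0,0,0,0.7,-1],[-1.4,-0.1,0.1,0,0,1.4,-1],[-2.1,-0.15,0.4,0,0,2.1,-1],[-2.8,-0.21,0.8,0,0,2.8,-1],[-3.5,-0.27,1.2,0,0,3.5,-1],[-4.0,-0.3,1.6,0,0,3.74,-1],[-4.26,-0.32,2.0,0,0,3.74,-1],[-4.26,-0.32,2.13,0,0,3.74,-1],[-4.26,-0.32,2.13,0,0,3.74,-1],[-4.26,-0.32,2.13,0,0,3.74,-1]]'
python3 go.py .439 .001 .078 -18
python3 - <<'E'
from h import *
im,d=save('side','s1.png'); im2,d2=save('top','t1.png')
a=cv2.resize(im[150:250,230:350,::-1],(480,400),interpolation=2); b=cv2.resize(im2[130:280,220:350,::-1],(300,400),interpolation=2) if 0 else cv2.resize(im2[170:270,230:310,::-1],(320,400),interpolation=2)
cv2.imwrite('pics/c1.png',np.hstack([a,b]))
E
```

```text
clock: 4.1
position: [0.4401, 0.0035, 0.1394]
ee_rot: [0.808, 0.59, 0.0, 0.0]
ft_force: [1.2, 0.3, -0.2]
grip_width: 0.004
grasp_force: 0.0
clock 4.1 pos [0.4401 0.0035 0.1394] j [-0.64 -0.    0.54  2.08  0.    1.06 -0.42] F [ 1.2  0.3 -0.2]
y yaw -17.742925706030704 units [-0.05 -0.01  0.95] [ 0.01 -0.    0.03]
```

View pics/c1.png

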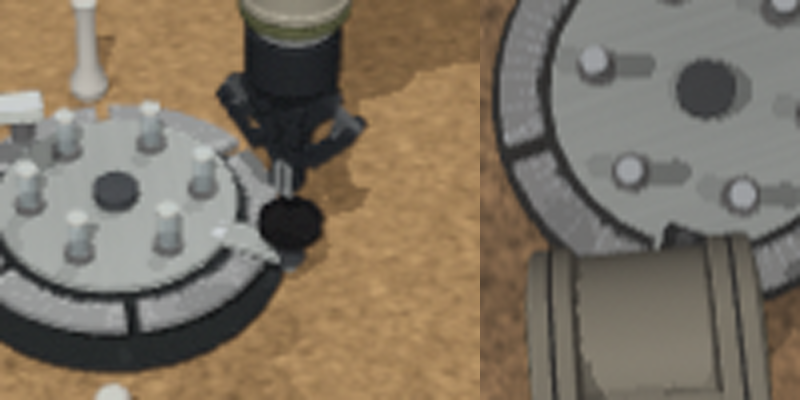

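The shut fingertips are over the cup: in the left (side) panel the tips are at (285,190) and the cup at (290,222). The top camera's view of the cup is blocked by the wrist. I'll check the projection, then press.

```bash
python3 - <<'E'
from h import *
q=(proj('side',[[.4401,.0035,.1254],[.439,.001,.096]])-[230,150])*4;print(q)
im=cv2.imread('pics/s1.png')[150:250,230:350]
g=im.max(2).astype(int); m=(g<45); m[:47]=0;m[:,:60]=0; v,u=np.nonzero(m);print('dark centroid crop',u.mean()*4,v.mean()*4,len(u))
E
python3 -m pendant '[[-0.03,-0.0,0.2,0,0,0,-1],[-0.05,-0.0,0.4,0,0,0,-1],[-0.05,-0.0,0.55,0,0,0,-1],[-0.05,-0.0,0.65,0,0,0,-1],[-0.05,0,0.75,0,0,0,-1],[-0.05,0,0.82,0,0,0,-1],[-0.05,0,0.88,0,0,0,-1],[-0.05,0,0.94,0,0,0,-1],[-0.05,0,0.96,0,0,0,-1],[-0.05,0,0.96,0,0,0,-1]]'
python3 go.py .439 .001 .078 -18
```

```text
[[284.92140359 187.9709211 ]
 [285.8212764  212.20522943]]
dark centroid crop 278.43621399176953 243.01234567901236 243
clock: 5.45
position: [0.439, 0.0005, 0.091]
ee_rot: [0.808, 0.589, 0.0, -0.0]
ft_force: [-3.6, 0.9, 8.0]
grip_width: -0.003
grasp_force: 4.1
clock 5.45 pos [0.439  0.0005 0.091 ] j [-0.63  0.07  0.55  2.13 -0.05  0.95 -0.37] F [-3.6  0.9  8. ]
y yaw -17.788785156747522 units [ 0.01 -0.   -0.02] [-0.   -0.    0.03]
```

Pressed about 12–13 mm (8 N). Next I'll work out the arc for the swing.

```bash
cat > arc.py <<'E'
import sys; from h import *
o=manip.get_obs(); p=o['position']; r=R.from_quat(o['ee_rot']); A=np.array([.595,-.029,p[2]])
t0=float(sys.argv[1])
for t in map(float,sys.argv[2:]):
    q=A+R.from_euler('z',t-t0,degrees=True).apply(p-A)
    print([*((r.inv().apply(q-p))/.05).round(2)[:2],0,0,0,round(-(t-t0)/8,2),-1])
d=p-A; print('r',np.hypot(*d[:2]),'ang',np.degrees(np.arctan2(d[1],d[0])))
E
python3 arc.py 0 1 4 8 12 16 20 24 28 32 36
```

```text
[np.float64(-0.05), np.float64(0.01), 0, 0, 0, -0.12, -1]
[np.float64(-0.22), np.float64(0.03), 0, 0, 0, -0.5, -1]
[np.float64(-0.43), np.float64(0.09), 0, 0, 0, -1.0, -1]
[np.float64(-0.65), np.float64(0.15), 0, 0, 0, -1.5, -1]
[np.float64(-0.85), np.float64(0.23), 0, 0, 0, -2.0, -1]
[np.float64(-1.05), np.float64(0.32), 0, 0, 0, -2.5, -1]
[np.float64(-1.25), np.float64(0.43), 0, 0, 0, -3.0, -1]
[np.float64(-1.43), np.float64(0.55), 0, 0, 0, -3.5, -1]
[np.float64(-1.61), np.float64(0.69), 0, 0, 0, -4.0, -1]
[np.float64(-1.78), np.float64(0.83), 0, 0, 0, -4.5, -1]
r 0.15880554638960437 ang 169.2854665829808
```

```bash
python3 -m pendant '[[-0.05,0.01,0,0,0,-0.12,-1],[-0.22,0.03,0,0,0,-0.5,-1],[-0.43,0.09,0,0,0,-1,-1],[-0.65,0.15,0,0,0,-1.5,-1],[-0.85,0.23,0,0,0,-2,-1],[-1.05,0.32,0,0,0,-2.5,-1],[-1.25,0.43,0,0,0,-3,-1],[-1.43,0.55,0,0,0,-3.5,-1],[-1.61,0.69,0,0,0,-4,-1],[-1.78,0.83,0,0,0,-4.5,-1]]'
python3 arc.py 36 40 44 48 52 55 57.5 59 60; python3 go.py .439 .001 .078 -18
```

```text
clock: 6.7
position: [0.4526, -0.0972, 0.0916]
ee_rot: [0.585, 0.811, 0.001, 0.001]
ft_force: [0.9, 2.4, 7.1]
grip_width: 0.002
grasp_force: 4.0
[np.float64(-0.22), np.float64(0.04), 0, 0, 0, -0.5, -1]
[np.float64(-0.43), np.float64(0.09), 0, 0, 0, -1.0, -1]
[np.float64(-0.64), np.float64(0.15), 0, 0, 0, -1.5, -1]
[np.float64(-0.85), np.float64(0.23), 0, 0, 0, -2.0, -1]
[np.float64(-1.0), np.float64(0.3), 0, 0, 0, -2.38, -1]
[np.float64(-1.12), np.float64(0.36), 0, 0, 0, -2.69, -1]
[np.float64(-1.19), np.float64(0.4), 0, 0, 0, -2.88, -1]
[np.float64(-1.24), np.float64(0.43), 0, 0, 0, -3.0, -1]
r 0.15784015602266022 ang -154.40806896342585
clock 6.7 pos [ 0.4526 -0.0972  0.0916] j [-0.45  0.14  0.61  2.08 -0.1   0.95  0.52] F [0.9 2.4 7.1]
y yaw 18.362720740664233 units [ 1.95  0.36 -0.01] [ 0.02 -0.    4.55]
```

```bash
python3 -m pendant '[[-0.22,0.04,0.01,0,0,-0.5,-1],[-0.43,0.09,0.01,0,0,-1,-1],[-0.64,0.15,0.01,0,0,-1.5,-1],[-0.85,0.23,0.01,0,0,-2,-1],[-1.0,0.3,0.01,0,0,-2.38,-1],[-1.12,0.36,0.01,0,0,-2.69,-1],[-1.19,0.4,0.01,0,0,-2.88,-1],[-1.24,0.43,0.01,0,0,-3,-1],[-1.24,0.43,0.01,0,0,-3,-1],[-1.24,0.43,0.01,0,0,-3,-1]]'
python3 arc.py 60 61 ; python3 - <<'E'
from h import *
from m import cloud
im,d=save('side','s2.png'); cv2.imwrite('pics/c2.png',cv2.resize(im[160:250,200:340,::-1],(784,504),interpolation=2))
save('top','t2.png')
E
```

```text
clock: 7.95
position: [0.4932, -0.1486, 0.0915]
ee_rot: [0.405, 0.915, 0.001, 0.002]
ft_force: [2.6, 2.7, 7.8]
grip_width: -0.001
grasp_force: 4.0
[np.float64(-0.05), np.float64(0.01), 0, 0, 0, -0.12, -1]
r 0.1570241835813535 ang -130.39265050017053
```

View pics/c2.png

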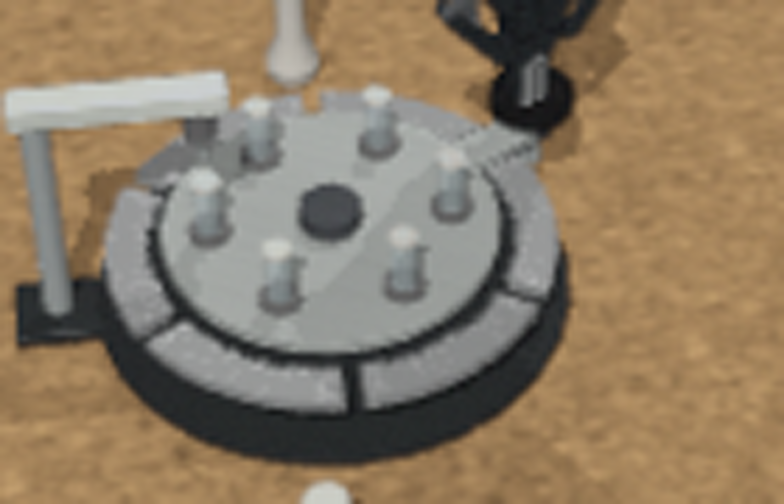

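The cup turned with the fingertips: in the crop the tips are in the cup at (533,95) and a tube is under the needle. I'll check the platter angle by comparing the tube images with the starting ones, since they coincide at exactly 60°.

```bash
python3 - <<'E'
from h import *
A=np.array([.595,-.029,0])
# tube tops: start angle of tubes from top0, project to each picture; measure patch shift -> rotation
for n,a,b in(('top','top0','t2'),('side','side0','s2')):
    I=[cv2.imread(f'pics/{f}.png').astype(np.float32).mean(2) for f in(a,b)]
    best=[]
    off={'top':[0,0,0],'side':[-.003,.003,0]}[n]
    for k in range(6):
        th=np.radians(169+30+60*k); P=A+off+[.075*np.cos(th),.075*np.sin(th),.1]
        c=proj(n,P)[0]; tan=proj(n,P+np.array([-np.sin(th),np.cos(th),0])*.075*.05)[0]-c  # px per .05 rad
        u,v=np.round(c).astype(int); w=9
        T=I[0][v-w:v+w+1,u-w:u+w+1]; S=I[1][v-w-4:v+w+5,u-w-4:u+w+5]
        M=cv2.matchTemplate(S,T,cv2.TM_CCOEFF_NORMED); _,mx,_,(x,y)=cv2.minMaxLoc(M)
        if 0<x<8 and 0<y<8:
            f=lambda l,m,r:.5*(l-r)/(l-2*m+r)
            s=np.array([x-4+f(M[y,x-1],M[y,x],M[y,x+1]),y-4+f(M[y-1,x],M[y,x],M[y+1,x])])
            print(n,k,c.round(),'score',round(mx,2),'shift',s.round(2),'rot rad',round(.05*s@tan/(tan@tan),4))
        else: print(n,k,'edge',mx)
E
```

```text
top 0 [295. 218.] score 0.91 shift [ 0.37 -0.08] rot rad 0.0129
top 1 [314. 197.] score 0.97 shift [ 0.03 -0.21] rot rad 0.0075
top 2 [305. 170.] score 0.98 shift [-0.14 -0.14] rot rad 0.0069
top 3 [277. 164.] score 0.99 shift [-0.06  0.03] rot rad 0.0023
top 4 [258. 185.] score 0.94 shift [0.01 0.31] rot rad 0.0103
top 5 [267. 212.] score 0.91 shift [0.25 0.17] rot rad 0.0105
side 0 [280. 189.] score 0.8 shift [-0.01  0.2 ] rot rad -0.0133
side 1 [267. 178.] score 0.99 shift [-0.12 -0.05] rot rad 0.0065
side 2 [246. 179.] score 0.99 shift [-0.13  0.01] rot rad 0.0061
side 3 [236. 193.] score 0.99 shift [0.01 0.02] rot rad 0.0012
side 4 [249. 205.] score 0.98 shift [0.12 0.01] rot rad 0.0055
side 5 [272. 203.] score 0.95 shift [-0.02  0.  ] rot rad -0.0009
```

The platter is about +0.007 rad past the notch, inside the ±0.012 play. I'll back it off about 1 mm, then ease it up 6 mm and read the spring force to tell locked from rubbing.

```bash
python3 -m pendant '[[0.01,0,0,0,0,0.02,-1],[0.025,0,0,0,0,0.05,-1],[0.025,0,0,0,0,0.05,-1],[0.025,0,0,0,0,0.05,-1],[0.025,0,-0.03,0,0,0.05,-1],[0.025,0,-0.06,0,0,0.05,-1],[0.025,0,-0.09,0,0,0.05,-1],[0.025,0,-0.12,0,0,0.05,-1],[0.025,0,-0.13,0,0,0.05,-1],[0.025,0,-0.13,0,0,0.05,-1]]'; python3 arc.py 60 61
```

```text
clock: 9.3
position: [0.4921, -0.1477, 0.0978]
ee_rot: [0.408, 0.913, 0.001, 0.002]
ft_force: [2.7, 2.3, 5.5]
grip_width: 0.002
grasp_force: 3.0
[np.float64(-0.05), np.float64(0.01), 0, 0, 0, -0.12, -1]
r 0.15704260633756004 ang -130.91510596977872
```

With the tip at 6.2 mm down the spring still pushes with 5.5 N, so the pin has entered the notch. Lifting straight off.

```bash
python3 -m pendant '[[0,0,-0.05,0,0,0,-1],[0,0,-0.1,0,0,0,-1],[0,0,-0.15,0,0,0,-1],[0,0,-0.25,0,0,0,-1],[0,0,-0.5,0,0,0,-1],[0,0,-1,0,0,0,-1],[0,0,-1.7,0,0,0,-1],[0,0,-2.4,0,0,0,-1],[0,0,-3,0,0,0,-1],[0,0,-3,0,0,0,-1]]'; python3 go.py .25 -.3 .236 49
```

```text
clock: 10.55
position: [0.491, -0.1488, 0.2494]
ee_rot: [0.408, 0.913, 0.001, 0.002]
ft_force: [0.4, 0.1, -0.2]
grip_width: 0.004
grasp_force: 0.0
clock 10.55 pos [ 0.491  -0.1488  0.2494] j [-0.36  0.07  0.6   1.78 -0.04  1.3   0.98] F [ 0.4  0.1 -0.2]
y yaw 41.787297466702555 units [ 0.96 -5.61 -0.03] [ 0.02  0.02 -0.9 ]
```

```bash
python3 -m pendant '[[-0.05,-0.6,0,0,0,0,-1],[-0.1,-1.3,0,0,0,0,-1],[-0.16,-2,0,0,0,0,-1],[-0.22,-2.7,0,0,0,0,-1],[-0.28,-3.4,0,0,0,0,-1],[-0.34,-4.1,0,0,0,0,-1],[-0.4,-4.8,0,0,0,0,-1],[-0.44,-5.3,0,0,0,0,-1],[-0.44,-5.5,0,0,0,0,-1],[-0.44,-5.5,0,0,0,0,-1]]'
python3 - <<'E'
from m import *
for n,box in(('top',(225,125,350,270)),('side',(205,155,330,245))):
    P,im,d=cloud(n,box)
    c=P[(P[:,2]>.07)&(P[:,2]<.1)&(np.hypot(P[:,0]-.491,P[:,1]+.149)<.035)]
    k=c[np.hypot(*(c[:,:2]-c[:,:2].mean(0)).T)<.015]
    print(n,'cup',len(c),c.mean(0).round(4),'floor z med',np.median(k[:,2]).round(4),'ang',np.degrees(np.arctan2(c[:,1].mean()+.0295,c[:,0].mean()-.5955)))
    J=cv2.imread(f'pics/{n}0.png');  cv2.imwrite(f'pics/{n}3.png',im[:,:,::-1])
    Q=at_depth(n,[[0,0]],[1])
    a=cv2.absdiff(J,im[:,:,::-1]).max(2)
    for th in('vial','pestle'):
        q=manip.tip_of(th,n)[:1]; print(th,[at_z(n,x['pixel'],0).round(3) for x in q])
cv2.imwrite('pics/c3.png',cv2.resize(cv2.imread('pics/side3.png')[140:280,200:340],(600,600),interpolation=2))
E
```

```text
clock: 11.8
position: [0.2993, -0.3479, 0.2464]
ee_rot: [0.409, 0.913, 0.0, -0.0]
ft_force: [-0.4, -0.4, -0.3]
grip_width: -0.0
grasp_force: 0.0
top cup 353 [ 0.4917 -0.1504  0.0928] floor z med 0.0915 ang -130.62685315252017
vial [array([[0.548, 0.195, 0.   ]])]
pestle [array([[ 0.674, -0.243,  0.   ]])]
side cup 155 [ 0.4863 -0.1463  0.0899] floor z med 0.0889 ang -133.0644125631848
vial []
pestle [array([[ 0.67 , -0.216,  0.   ]])]
```

View pics/c3.png

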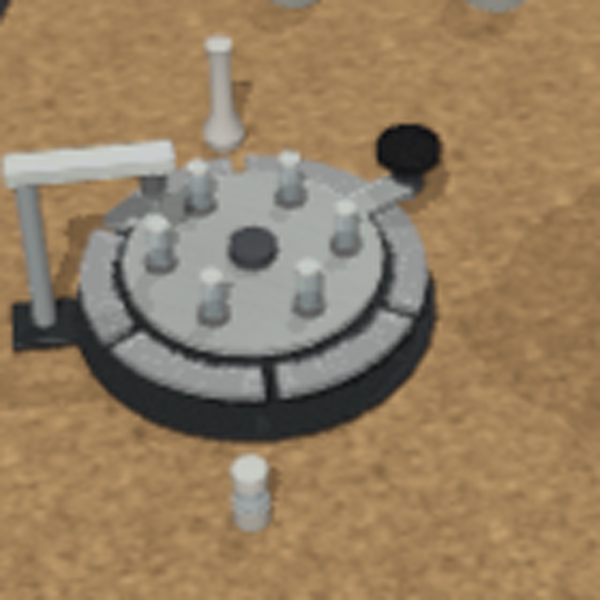

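The cup is back up (floor height 0.0915/0.089 m, same as at the start), one notch on at (408,150) in the crop. The tubes stand upright, and the vial (250,493) and pestle (222,95) are where they were. Handing in.

```bash
python3 -c "
from workcell import manip
print(manip.hand_in())"
```

```text
the job is handed in; nothing more can be done
None
```

The carousel is one notch further anticlockwise, with the plunger sprung fully up and locked there, the tubes untouched, the vial and pestle checked in place, and the arm clear; the job was handed in at about 12 s (no verdict was returned).

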